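# Rack an objective can and drop the retaining bar into its keeper

## Robot

A 6-joint arm with a two-finger parallel gripper is mounted at the origin on a cart in front of the work surface, level with it; the furniture and walls round the work are solid. World frame = base frame: x ahead of the robot, y to its left, z up, the work surface at z = 0. Lengths are in mm, angles in rad, forces in N, time in s.
With the tool pointing down it reaches from about 400 to 925 mm from the base axis. Payload 12.5 kg.
Tool frame: the origin (TCP) lies between the finger pads; the fingertips stand 25 mm ahead of it and the grasp point (between the pads) lies 6 mm ahead of it; z points along the fingers, y is the line along which they close (so a half turn about z gives the same grasp; the last joint's range is limited). The gripper opens to 95 mm and grips with 3 to 60 N. Pads are 20 mm wide; open, the fingers measure 119 mm over their backs; the gripper's body (75 mm by 180 mm) begins 59 mm behind the grasp point.
Start: joints at [-1.238, 0.491, 1.559, -0, 1.092, -0.106], TCP at [265.557, -565.795, 239.661] pointing down, gripper open.
Joint ranges: [-3.1, 3.1], [-0.84, 2.19], [0.05, 2.79], [-1.13, 4.28], [0.06, 2.93], [-2.69, 2.69]. Speed limits (rad/s): [2.22, 2.22, 2.79, 3.14, 3.14, 3.14].

## Interface

Orientations are given as [roll, pitch, yaw] about the fixed x, y, z axes, in that order (R = Rz(yaw) Ry(pitch) Rx(roll)).
In Python, from cell import state, read_camera, job_done, cut_out gives the robot as it stands. The module is installed in compiled form; this text tells all that it offers.
- The arm moves only by the tool jog_arm, never from a script. Its argument "motion" is a list of rows, each a list of 2 entries, a list of its own where there are three numbers: the shift along the tool's x, y, z in mm, then the turn about the tool's z in rad. A call has 1 to 5 rows; each row is the pose to reach, as a shift and turn from the pose commanded when the call began, along the tool's axes at that moment; what a row does not reach only later rows make up. A row lasts 1/10 s, in which the tool goes at most 50 mm and 8.59 degrees, less where a joint would pass 70% of its speed; a pose out of reach is approached as far as the arm can. A call with a gripper value outside its range is refused whole. "grip" is the closure, from 0 (fully open) to 1 (shut), set as the call begins (left out, the last holds). The fingers move at their own pace and stop on an object; the grip force is fixed at half the most. Time passes only in rows, so rows that repeat a pose let the fingers close. It gives the time, the measured TCP pose, the force, the opening and the grip force at its end, in the units of the state.
- state(): the state, without advancing time (a new reading comes with each control period).
- read_camera(name): name is "scene" or "top" or "wrist"; returns a dict with "img" (420x560x3 uint8, blue, green, red), "vertical_fov" (degrees; the focal length in pixels is half the picture's height over the tangent of half this angle, whatever the lens; pixels are square), "cx", "cy" (the principal point, pixels), "extrinsics" (4x4, takes a point from camera to world coordinates). Camera axes: x right, y up, looking along -z (the intrinsics and any distortion apply to the point x, -y, -z); pixel columns grow to the right and rows downward; lengths in mm; the calibration is good to about 2 mm. A picture is of the moment at which its call begins. There is no depth.
- job_done(): hands the job in; it is judged then, once.
Trained networks look in a picture, given as the dict that the camera call returned (one of the last four; its "shot" number tells which), for a name from the list of things; names that differ only in an ending like _2 or _b are one class to them, and where a whole thing is asked for, a point or a joint stands for the part that bears it (a point fixed in the world has none). Each returns a list of dicts, best first, with "p" (0 to 1); they miss things now and then, are a little off and sometimes report something else, mostly with a low value. They report only what shows in the picture. A call takes as long as a camera call. They do not tell look-alikes from the thing itself.
- cut_out(name, picture): "region" (420x560 bool, what is visible of it) and "box" ([left, top, right, bottom] in pixels, round what is visible of it).
The state is a dict: "t": time; "joints": joint angles; "qvel": joint speeds; "tau": joint torques, N m; "eef_pos": TCP position; "tcp_rot": TCP orientation; "ft_force": force on the tool from outside, world axes, zero at the start; "moment": the same for the moment, N m; "opening": opening from 0.0 (shut) to 1.0 (fully open); "grip_force": force on a finger pad.
Only numpy, scipy, OpenCV 4.12 (cv2) and the standard library are available. Lean on these libraries where they do the work, as an engineer would, in place of code of your own. Each camera call takes 0.05 s, during which the arm holds its last target. There are 200 camera calls.

## Task

Put the loose objective can away in the empty sleeve of the slanted can rack: lift the retaining bar out of its keeper notch and swing it down-slope clear of the sleeves, then push the can squarely into the sleeve until it sits fully home. Swing the bar back across the caps, lift it over the keeper's lip and let it drop fully into the notch. Leave the other can in its sleeve and the other things on the desk where they are.

Things in the scene. Friction and masses are not known exactly. Their poses are not given: they have to be found in the camera images.
- rack: grey sheet-steel stand, 224 wide (y), 86 deep (x), fixed to the desk. Origin on the desk under the middle of the row of two sleeves; z up, y to the left along the row, x to the back. One sleeve stands 33 mm left, the other 33 mm right of the middle; which is empty changes. The bar's post is at the left end, the keeper at the right end
- deck_middle (a point): middle of the rack's slanted deck, on its top surface, 75 mm above the rack's origin. The deck slopes 25 degrees, low side to the front: in the rack's own x, y, z, n = (-0.423, 0, 0.906) points out of the deck and v = (0.906, 0, 0.423) up the slope. Sleeves, seated cans and the bar's post all stand along n
- can_spare: the loose objective can: plain cylinder with a black screw cap, 62 mm tall; body 35 mm in diameter up to 45 mm, cap 36.4 mm in diameter from 45 to 62 mm. Origin at the centre of its underside, z along its axis to the cap. Stands upright on the desk at the start; about 45 g
- can_racked: identical can already standing in the other sleeve (not to be moved). Origin at the centre of its underside, z along its axis to the cap
- sleeve_empty: the empty sleeve: black round socket square to the slanted deck, bore 40 mm, 30 mm deep, rim 2 mm proud of the deck, 47 mm outside. Origin where its axis meets the deck's top; its own axes are level like the rack's, so the bore runs along n (see deck_middle). When home, 34 mm of the can stands out above the deck
- sleeve_empty_seat (a point): centre of the empty sleeve's floor, 28 mm below the deck along n; the can's origin lies within about 3 mm of it when home
- sleeve_full_seat (a point): centre of the other sleeve's floor, where can_racked stands
- bar_hinge (a point): where the retaining bar's swing axis (along n, on the post at the rack's left end, 93 mm left of the middle) crosses its lifting pin, 43 mm out from the deck along n. The bar is a 10 x 10 mm steel bar, 160 g, whose axis starts here
- bar_grip (a point): middle of the black round handle at the bar's free end: 212 mm along the bar from bar_hinge and 28 mm square above the bar's axis (out of the deck). The handle is 16 mm in diameter, square to the bar, from 5 to 46 mm above the bar's axis, with a 21 mm cap from 46 to 52 mm
- keeper_notch (a point): centre of the floor of the keeper's notch at the rack's right end, 181 mm from bar_hinge, 38 mm out from the deck. The notch is 17 mm wide up and down the slope and takes the 10 mm bar. Its front (down-slope) lip is 14 mm high above the floor, its back wall 26 mm, both 7 mm thick; the keeper is 10 mm thick along the bar
- bar_swing (a joint): swing of the bar about n, rad: 0 = straight across the caps, along the rack's -y, over the notch; grows as the free end swings down-slope to the front (-v); stop at 1.00. Turns easily; let go outside the notch, it falls slowly down-slope to that stop by its own weight. In the notch it leans on the front lip at about 0.02
- bar_lift (a joint): lift of the bar about its pin at bar_hinge, rad: 0 = lying on the notch floor, 4 mm above the caps of cans that are home; grows as the free end rises out from the deck, up to 0.45; sags to -0.025 outside the notch. It must be over 0.08 to clear the lip. It falls back by its own weight when let go
- petri_dish: clear round dish, 63 mm across, 13 mm high, lying on the desk; leave alone. Origin at the centre of its underside
- dropper_bottle: small white bottle with a red cap, 29 mm across, 66 mm high; leave alone. Origin at the centre of its underside
- rock: grey speckled rock, 48 x 62 x 34 mm; leave alone. Origin at the centre of its underside
- loupe: small folding hand lens, 24 x 38 x 14 mm; leave alone. Origin at the centre of its underside
Things that resemble listed ones, but are neither listed nor needed, are in the scene too. Leave any pink or purple look-alike of the can_spare alone.

How it is judged:
By the outcome, as a careful person would: the job done as asked, in the order asked, and still so for the second after the job is handed in, with the robot touching nothing.
It also fails if it takes over 54 s, if anything falls off the work surface, if the arm or the gripper's body presses on something with over 40 N, if the wrist force passes 120 N, or if a joint passes its speed limit or range.

## Working session

There is one attempt and no reset: what is moved stays moved. The work goes in short steps, Python scripts to look and compute and a tool call to move; the robot and the scene stay as the last step left them, time stands still between calls to the robot, and variables do not carry over. Pictures are saved under pics/ and viewed, at most 10 in all, crops included, and the job is handed in when it is done.

Besides the shell and the picture viewer there is one more tool, called in YAML: its name, and indented under it one key for each argument. jog_arm: Moves the arm, as the interface text tells. Its arguments: {"type":"object","properties":{"motion":{"type":"array"},"grip":{"type":"number"}},"required":["motion"]}

```bash
mkdir -p pics
cat > h.py <<'E'
import numpy as np, cv2
from cell import state, read_camera, job_done, cut_out
def f(p): return p["img"].shape[0]/2/np.tan(np.radians(p["vertical_fov"])/2)
def ray(p,u,v):
    E=np.array(p["extrinsics"]); d=np.array([(u-p["cx"])/f(p),-(v-p["cy"])/f(p),-1.0])
    d=E[:3,:3]@d; return E[:3,3],d/np.linalg.norm(d)
def proj(p,X):
    E=np.array(p["extrinsics"]); c=E[:3,:3].T@(np.array(X,float)-E[:3,3])
    return np.array([p["cx"]+f(p)*c[0]/-c[2],p["cy"]+f(p)*c[1]/c[2]])
def onz(p,u,v,z):
    o,d=ray(p,u,v); return o+d*(z-o[2])/d[2]
def tri(obs):
    A=np.zeros((3,3));b=np.zeros(3)
    for p,u,v in obs:
        o,d=ray(p,u,v);M=np.eye(3)-np.outer(d,d);A+=M;b+=M@o
    X=np.linalg.solve(A,b); return X,[np.round(proj(p,X)-[u,v],1) for p,u,v in obs]
E
python3 - <<'E'
from h import *
print(state())
for c in ["scene","top"]:
    p=read_camera(c); cv2.imwrite(f"pics/{c}0.png",p["img"])
    print(c,{k:v for k,v in p.items() if k!="img"})
    for n in ["rack","can_spare","can_racked","sleeve_empty","bar_grip","keeper_notch","bar_swing","petri_dish","dropper_bottle","rock","loupe"]:
        try:
            for r in cut_out(n,p)[:4]:
                ys,xs=np.nonzero(r["region"]); print(n,round(r["p"],2),np.round(r["box"],1),xs.mean().round(1),ys.mean().round(1))
        except Exception as e: print(n,e)
E
```

```text
{'t': 0.0, 'joints': array([-1.23758964e+00,  4.91573430e-01,  1.55945526e+00,  6.07270699e-06,
        1.09169393e+00, -1.05587147e-01]), 'qvel': array([ 0.00072805, -0.00044696, -0.00019813, -0.00018392,  0.00010359,
        0.00183188]), 'tau': array([-1.52541033e-03, -6.12652159e+01, -2.58180910e+01,  6.90798112e-02,
        4.82906832e-02, -7.32692388e-05]), 'eef_pos': array([ 265.48765886, -565.57079418,  239.05111303]), 'tcp_rot': array([-3.14046954e+00, -1.24444491e-04,  4.38790959e-01]), 'ft_force': array([ 0.29238177, -0.0145188 , -0.08075296]), 'moment': array([ 0.00756122, -0.02396624, -0.01579675]), 'grip_force': 0.0, 'opening': 1.0005705763570658}
scene {'vertical_fov': 47.1759745056263, 'cx': 279.57167554117297, 'cy': 214.3185899696991, 'extrinsics': array([[ 8.92948185e-01,  2.16943218e-01, -3.94435266e-01,
         1.14547646e+02],
       [-4.49914923e-01,  4.58977640e-01, -7.66104489e-01,
        -7.92317654e+02],
       [ 1.48357950e-02,  8.61553925e-01,  5.07449242e-01,
         5.81012583e+02],
       [ 0.00000000e+00,  0.00000000e+00,  0.00000000e+00,
         1
[... 747 characters left out ...]
5.3 245.1
can_spare 0.57 [320.4 229.2 337.7 247.8] 328.1 237.9
can_spare 0.37 [200.1 115.6 318.  173.5] 254.6 147.7
can_spare 0.36 [162.  229.1 190.3 254.5] 174.3 241.9
can_racked 0.76 [263.8 134.2 280.9 158.2] 271.9 145.7
sleeve_empty 0.75 [229.1 133.8 252.2 151.8] 239.0 140.5
bar_grip 0.72 [201.4 143.3 321.3 163.8] 262.4 150.9
keeper_notch 0.6 [284.7 143.8 300.  163.6] 294.9 146.1
keeper_notch 0.4 [198.7 117.9 321.3 174.6] 254.7 147.6
bar_swing 0.8 [200.5 141.6 321.5 166.8] 262.1 151.0
petri_dish 0.91 [279.5 279.  312.5 309.4] 295.9 293.1
dropper_bottle 0.76 [386.8 200.  404.6 213.1] 394.0 205.8
rock 0.57 [159.4 228.6 190.8 253.3] 174.1 241.5
loupe 0.7 [183.8 279.6 194.  297.2] 188.0 286.6
```

View pics/scene0.png

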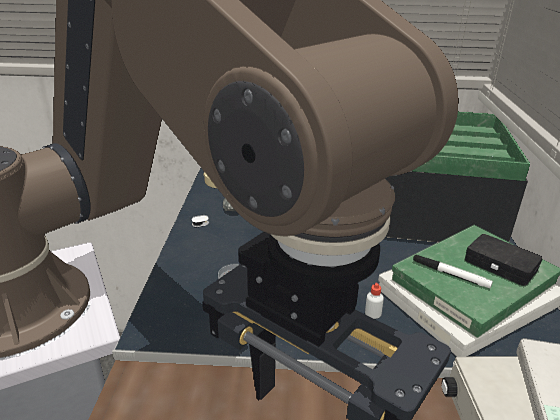

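View pics/top0.png

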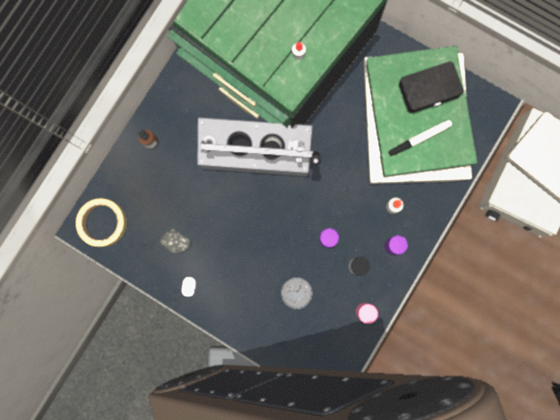

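The scene view is mostly hidden by the arm. In the top view:
- The rack is around (255,147), with the bar handle at (316,158).
- The can candidates are a black cap at (360,266), purple at (330,238) and (398,245), and pink at (367,313).
- The black one fits the description, since the pink and purple ones are look-alikes. I'll confirm it in a crop.

Run:
```python
from h import *
p=read_camera("top"); im=p["img"]
a=cv2.resize(im[105:185,190:330],None,fx=5.7,fy=5.7,interpolation=cv2.INTER_CUBIC)[:300]
a=cv2.resize(im[110:180,195:328],(798,420),interpolation=cv2.INTER_CUBIC)
b=cv2.resize(im[225:285,310:415],(315,180),interpolation=cv2.INTER_CUBIC)
o=np.zeros((600,798,3),np.uint8);o[:420]=a;o[420:,:315]=b
cv2.imwrite("pics/crop1.png",o)
g=cv2.cvtColor(im,cv2.COLOR_BGR2GRAY)
print("can top",onz(p,360,266,62).round())
for n,u,v,z in [("handle",316,158,150),("rackL",198,170,40),("rackR",310,174,40),("rackLb",201,118,90),("rackRb",312,125,90),("boxcorner",290,122,150),("boxleft",172,35,150)]: print(n,onz(p,u,v,z).round())
w=read_camera("wrist"); print({k:v for k,v in w.items() if k!="img"})
```

```text
can top [ 435. -218.   62.]
handle [ 630. -124.  150.]
rackL [623. 114.  40.]
rackR [ 620. -116.   40.]
rackLb [718. 103.  90.]
rackRb [ 708. -116.   90.]
boxcorner [697. -74. 150.]
boxleft [861. 154. 150.]
{'vertical_fov': 71.28057882385275, 'cx': 279.16588415993976, 'cy': 205.02093737667633, 'extrinsics': array([[ 4.24838676e-01,  8.79107452e-01,  2.16060612e-01,
         3.25203774e+02],
       [-9.05268976e-01,  4.12449007e-01,  1.01852333e-01,
        -5.38341762e+02],
       [ 4.25160253e-04, -2.38863779e-01,  9.71052993e-01,
         3.85014091e+02],
       [ 0.00000000e+00,  0.00000000e+00,  0.00000000e+00,
         1.00000000e+00]]), 'shot': 4}
```

View pics/crop1.png

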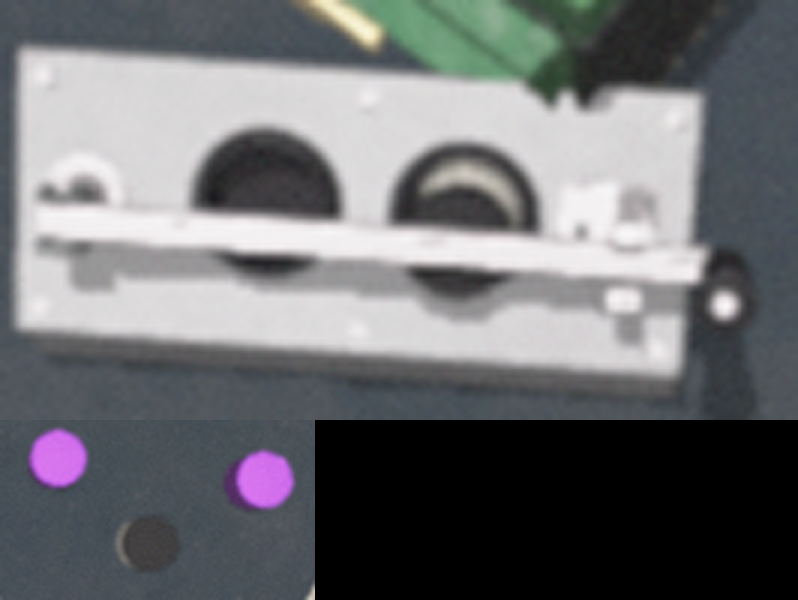

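The crop confirms two things. The left sleeve, around px (239,142), is empty and the right one holds a can. The loose black-capped can is at px (360,266), next to two purple look-alikes. Next I'll move to a viewing pose in front of the rack.

jog_arm:
  motion:
    - [[45,-29,-30],0]
    - [[90,-58,-60],0]
    - [[135,-86,-90],0]
    - [[180,-115,-90],0]
    - [[225,-143,-90],0]

```text
t: 1.8
eef_pos: [389.3, -370.5, 328.3]
tcp_rot: [3.139, -0.001, 0.438]
ft_force: [0.3, -1.0, -0.1]
opening: 0.998
grip_force: 0.0
```

jog_arm:
  motion:
    - [[45,-29,0],0.1]
    - [[90,-58,0],0.2]
    - [[135,-86,0],0.3]
    - [[180,-115,0],0.4]
    - [[240,-153,0],0.44]

```text
t: 2.3
eef_pos: [523.0, -158.6, 327.0]
tcp_rot: [3.141, -0.001, -0.005]
ft_force: [-0.4, -0.5, 1.1]
opening: 1.0
grip_force: 0.0
```

Run:
```python
from h import *
import pickle
s=state();print(s["t"],s["eef_pos"],s["tcp_rot"])
P={}
o=[]
for c in ["wrist","scene","top"]:
    p=read_camera(c); P[c]=p; cv2.imwrite(f"pics/{c}1.png",p["img"])
    for n in ["rack","can_spare","can_racked","sleeve_empty","bar_grip","keeper_notch"]:
        for r in cut_out(n,p)[:2]:
            ys,xs=np.nonzero(r["region"]); print(c,n,round(r["p"],2),np.round(r["box"],1),xs.mean().round(1),ys.mean().round(1))
print(P["wrist"]["extrinsics"])
pickle.dump(P,open("v1.pkl","wb"))
```

```text
2.3 [ 522.97111188 -158.63127731  327.04591921] [ 3.14127773e+00 -5.54290496e-04 -4.97955623e-03]
wrist rack 0.74 [ 49.   19.5 257.9 112.4] 153.6 66.4
wrist can_spare 0.94 [268.5 186.  290.9 217.3] 278.7 201.4
wrist can_spare 0.73 [315.3 286.7 344.4 308.9] 328.7 296.1
wrist can_racked 0.79 [160.4  51.4 197.8  93. ] 180.9 71.4
wrist sleeve_empty 0.62 [111.   43.9 152.3  86.2] 129.9 61.5
wrist sleeve_empty 0.41 [308.3 216.2 335.5 252.4] 318.5 234.8
wrist bar_grip 0.82 [ 52.7  68.5 256.9 111. ] 166.0 81.3
scene rack 0.85 [300.2 158.1 382.6 251.7] 341.8 208.4
scene can_spare 0.88 [322.9 293.2 347.2 335. ] 334.4 313.2
scene can_spare 0.81 [233.5 297.6 257.4 333.8] 246.1 316.5
scene can_racked 0.79 [335.3 189.  348.2 206.3] 341.2 198.0
scene sleeve_empty 0.52 [322.8 184.6 337.9 195.9] 329.1 189.7
scene bar_grip 0.58 [310.6 165.9 368.2 211. ] 344.9 187.5
scene bar_grip 0.53 [368.8 286.5 382.5 316.4] 374.5 301.8
scene keeper_notch 0.64 [347.5 196.5 365.2 220.8] 355.2 208.5
top rack 0.73 [200.6 116.9 313.9 175.5] 249.9 146.6
top can_spare 0.24 [199.6 142.8 304.2 155.2] 245.6 149.2
top can_spare 0.21 [262.1 135.4 281.2 162.7] 270.9 147.2
top can_racked 0.76 [262.8 136.7 280.5 157.7] 271.3 146.0
top can_racked 0.65 [195.5 117.7 311.1 175.4] 250.0 146.3
top sleeve_empty 0.81 [228.  131.2 251.9 156.4] 238.8 141.0
top sleeve_empty 0.39 [201.1 143.7 306.7 156.5] 252.2 149.8
top bar_grip 0.57 [200.1 144.5 308.1 156.9] 251.7 149.8
top keeper_notch 0.63 [285.6 142.9 299.7 161.9] 295.7 147.5
[[-4.99547993e-03  9.71232342e-01  2.38081464e-01  5.88813808e+02]
 [-9.99986711e-01 -5.15512889e-03  4.79431058e-05 -1.59643646e+02]
 [ 1.27390453e-03 -2.38078060e-01  9.71245188e-01  4.72415761e+02]
 [ 0.00000000e+00  0.00000000e+00  0.00000000e+00  1.00000000e+00]]
```

View pics/wrist1.png

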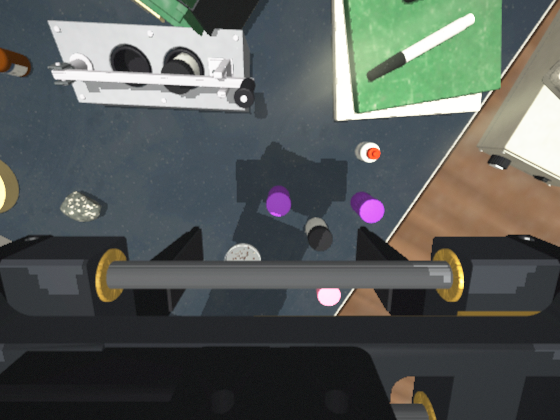

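View pics/scene1.png

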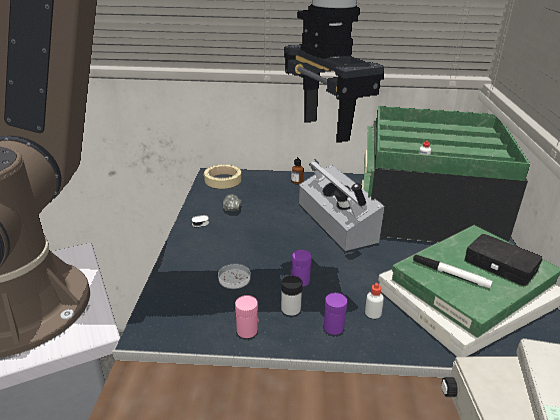

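In the wrist view, the rack deck corners are at (50,21), (243,29), (247,110) and (80,101), the handle cap is at (243,97), and the can's black cap is at (319,238). In the scene view the black-and-white can is at (291,296), and the box right of and behind the rack is fairly tall. I'll fit the rack pose to these points.

```bash
cat >> h.py <<'E'
c25,s25=np.cos(np.radians(25)),np.sin(np.radians(25))
N=np.array([-s25,0,c25]);V=np.array([c25,0,s25])
def rk(v,y,n): return np.array([0,0,75.])+v*V+n*N+np.array([0,y,0])  # rack-frame point from deck coords
def W(q,P):
    c,s=np.cos(q[2]),np.sin(q[2]); return np.array([q[0]+c*P[0]-s*P[1],q[1]+s*P[0]+c*P[1],P[2]+(q[3] if len(q)>3 else 0)])
E
python3 - <<'E'
from h import *
import pickle
from scipy.optimize import least_squares
P=pickle.load(open("v1.pkl","rb"))
h=43/c25
C={"BL":rk(h,112,0),"BR":rk(h,-112,0),"FL":rk(-h,112,0),"FR":rk(-h,-112,0),"cap":rk(-4,-119,95)}
obs=[("wrist","BL",50,21),("wrist","BR",243,29),("wrist","FR",247,110),("wrist","FL",80,101),
("top","BL",198.3,117.8),("top","BR",312.2,125.3),("top","FL",197.8,165),("top","FR",308.8,172.5),("wrist","cap",243,97),("top","cap",315.7,160.5)]
fun=lambda q:np.concatenate([proj(P[c],W(q,C[k]))-[u,v] for c,k,u,v in obs])
for q0 in ([660,0,0],[660,0,0,0]):
    r=least_squares(fun,q0,loss="soft_l1"); print(r.x.round(3)); print(fun(r.x).reshape(-1,2).round(1).tolist())
q=r.x
for k in C: print(k,W(q,C[k]).round(), "scene px",proj(P["scene"],W(q,C[k])).round())
print("can top",tri([(P["wrist"],319,238),(P["scene"],291.5,284),(P["top"],360,266)]))
A=onz(P["scene"],518,238,0);print("boxbase",A)
for z in (80,120,150,180): print(z,proj(P["scene"],[A[0],A[1],z]).round())
for z in (100,130,160): print(z,onz(P["top"],290,122,z).round(),onz(P["wrist"],210,32,z).round())
# depth cam crop
s=P["scene"]["img"][150:260,290:400]; cv2.imwrite("pics/sc2.png",cv2.resize(s,(600,600),interpolation=cv2.INTER_CUBIC))
E
```

```text
[ 6.68589e+02 -5.46000e+00 -4.10000e-02]
[[-2.1, -0.8], [0.2, -0.9], [-0.8, -1.1], [0.3, 1.7], [1.4, 0.3], [1.3, -0.3], [1.8, 0.0], [1.3, -0.5], [-1.0, 4.7], [-0.2, 2.0]]
[ 6.6974e+02 -4.5720e+00 -4.1000e-02 -4.1960e+00]
[[-0.3, -0.6], [-0.2, -0.7], [-1.1, -1.7], [1.5, 1.1], [1.4, 0.3], [0.7, -0.3], [1.8, -0.2], [0.8, -0.7], [-1.4, 4.0], [-0.7, 1.8]]
BL [717. 106.  91.] scene px [332. 165.]
BR [ 708. -118.   91.] scene px [385. 207.]
FL [631. 109.  51.] scene px [299. 186.]
FR [ 622. -115.   51.] scene px [348. 232.]
cap [ 621. -122.  155.] scene px [354. 188.]
can top (array([ 435.22834272, -219.01486764,   54.97211837]), [array([-0.3, -0.2]), array([-0. , -0.1]), array([0.3, 0.1])])
boxbase [ 999.62069278 -234.92685563    0.        ]
80 [528. 207.]
120 [533. 190.]
150 [537. 177.]
180 [542. 164.]
100 [711. -73. 100.] [702. -82. 100.]
130 [703. -74. 130.] [693. -88. 130.]
160 [694. -74. 160.] [683. -94. 160.]
```

View pics/sc2.png

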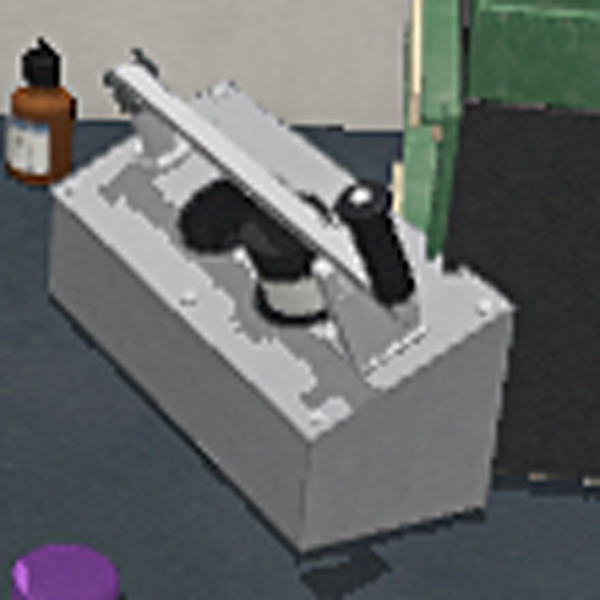

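Run:
```python
from h import *
import pickle
from scipy.optimize import least_squares
P=pickle.load(open("v1.pkl","rb"))
h=43/c25
C={"BL":rk(h,112,0),"BR":rk(h,-112,0),"FL":rk(-h,112,0),"FR":rk(-h,-112,0),"cap":rk(-4,-119,95)}
obs=[("wrist","BL",50,21),("wrist","BR",243,29),("wrist","FR",247,110),("wrist","FL",80,101),
("top","BL",198.3,117.8),("top","BR",312.2,125.3),("top","FL",197.8,165),("top","FR",308.8,172.5),("wrist","cap",243,97),("top","cap",315.7,160.5),
("scene","FR",347.2,230.1),("scene","BR",384.4,206.5),("scene","FL",299.2,184.8),("scene","BL",330.3,166.1),("scene","cap",356.4,185.9)]
for sel in (("wrist","top","scene"),("scene","top"),("scene",),("wrist",)):
    O=[o for o in obs if o[0] in sel]
    fun=lambda q:np.concatenate([proj(P[c],W(q,C[k]))-[u,v] for c,k,u,v in O])
    r=least_squares(fun,[660,0,0,0],loss="soft_l1"); print(sel,r.x.round(3)); print(fun(r.x).reshape(-1,2).round(1).tolist())
for k in C: print(k,tri([(P[c],u,v) for c,kk,u,v in obs if kk==k])[0].round(1), tri([(P[c],u,v) for c,kk,u,v in obs if kk==k and c!="wrist"])[0].round(1))
print("can top",tri([(P["scene"],291.5,284),(P["top"],360,266)]))
```

```text
('wrist', 'top', 'scene') [ 6.69166e+02 -4.73800e+00 -4.00000e-02 -2.58200e+00]
[[-1.1, -0.4], [-0.2, -0.8], [-1.1, -1.4], [1.0, 1.5], [1.3, 0.4], [0.8, -0.2], [1.7, 0.0], [0.9, -0.6], [-1.4, 4.3], [-0.6, 1.9], [0.7, 1.0], [0.8, -0.4], [0.1, 0.5], [1.1, -1.7], [-2.2, 1.5]]
('scene', 'top') [ 6.69437e+02 -2.95200e+00 -3.70000e-02 -2.32400e+00]
[[0.3, 0.4], [-0.1, -0.6], [0.9, 0.0], [0.1, -0.9], [-1.5, 1.5], [0.5, 0.5], [0.5, -1.0], [-0.3, 0.1], [0.7, -2.1], [-2.4, 0.9]]
('scene',) [ 6.78706e+02  9.98900e+00 -2.50000e-02 -1.13710e+01]
[[1.1, 0.1], [0.1, -1.2], [-0.1, 0.7], [0.2, -1.4], [-1.9, 1.4]]
('wrist',) [ 6.69327e+02 -5.54200e+00 -4.20000e-02 -2.89700e+00]
[[-0.2, -0.7], [0.5, -0.6], [-0.5, -1.3], [1.6, 1.2], [-0.6, 4.4]]
BL [718.3 109.6  85.7] [718.2 109.8  85.9]
BR [ 707.2 -117.5   91. ] [ 707.4 -116.7   90.7]
FL [632.  111.8  51.3] [631.4 112.1  52. ]
FR [ 619.9 -114.8   55. ] [ 620.5 -113.3   54.3]
cap [ 624.2 -123.3  159.7] [ 624.1 -123.   159.7]
can top (array([ 435.51728293, -218.51499193,   54.34795497]), [array([-0.,  0.]), array([ 0., -0.])])
```

Bar grip estimate: cap top at about (624,-123,160), which matches the expected height. Rack yaw is -0.04. I'll move above the handle with the fingers partly closed.

jog_arm:
  motion:
    - [[40,-13,20],0.036]
    - [[80,-26,45],0.036]
    - [[110,-36,70],0.036]
    - [[110,-36,97],0.036]
    - [[110,-36,97],0.036]
  grip: 0.68

```text
t: 3.85
eef_pos: [631.4, -123.9, 225.8]
tcp_rot: [-3.14, 0.007, -0.036]
ft_force: [0.4, 0.4, -0.8]
opening: 0.64
grip_force: 0.0
```

Run:
```python
from h import *
s=state();print(s["t"],s["eef_pos"],s["tcp_rot"],s["opening"])
p=read_camera("wrist"); cv2.imwrite("pics/w2.png",p["img"])
for q in ([624,-123,160],[633,-123.4,139]): print(proj(p,q).round())
t=s["eef_pos"]; print("tip",proj(p,t-[0,0,25]).round(), "tipaxis at z160", proj(p,[t[0],t[1],160]).round())
```

```text
3.85 [ 631.35984028 -123.85765771  225.78425448] [-3.13996644  0.0065707  -0.03622035] 0.6402010418246322
[277. 232.]
[278. 213.]
tip [278. 243.] tipaxis at z160 [278. 223.]
```

View pics/w2.png

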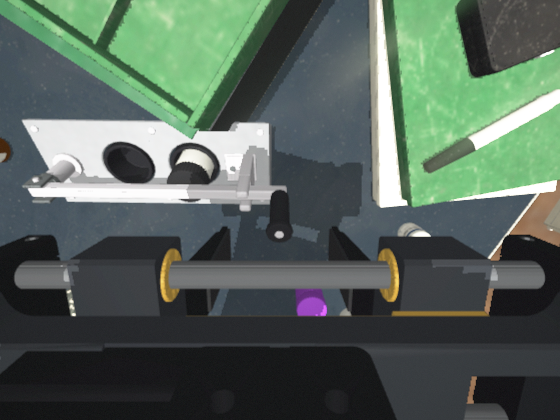

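The handle cap sits at (279,233), within 2 px of the prediction, so I can descend and grip it.

jog_arm:
  motion:
    - [[0,0,10],0]
    - [[0,0,20],0]
    - [[0,0,30],0]
    - [[0,0,40],0]
    - [[0,0,40],0]

```text
t: 4.4
eef_pos: [631.7, -124.7, 188.3]
tcp_rot: [-3.141, 0.002, -0.037]
ft_force: [-0.3, 0.8, 0.3]
opening: 0.319
grip_force: 0.0
```

jog_arm:
  motion:
    - [[0,0,15],0]
    - [[0,0,30],0]
    - [[0,0,42],0]
    - [[0,0,42],0]
    - [[0,0,42],0]

```text
t: 4.9
eef_pos: [632.4, -124.8, 148.0]
tcp_rot: [3.141, -0.0, -0.037]
ft_force: [0.2, -0.2, -0.4]
opening: 0.32
grip_force: 0.0
```

jog_arm:
  motion:
    - [[0,0,0],0]
    - [[0,0,0],0]
    - [[0,0,0],0]
    - [[0,0,0],0]
    - [[0,0,0],0]
  grip: 0.95

```text
t: 5.4
eef_pos: [632.4, -123.7, 148.4]
tcp_rot: [-3.141, -0.001, -0.037]
ft_force: [0.4, 6.6, 1.0]
opening: 0.205
grip_force: 30.0
```

jog_arm:
  motion:
    - [[-2,-1,-5],0]
    - [[-4,-2,-11],0]
    - [[-6,-3,-16],0]
    - [[-9,-4,-21],0]
    - [[-12,-6,-27],0]

```text
t: 5.9
eef_pos: [620.4, -116.2, 174.1]
tcp_rot: [-3.139, 0.001, -0.037]
ft_force: [4.5, 13.2, -11.1]
opening: 0.231
grip_force: 30.7
```

jog_arm:
  motion:
    - [[0,0,0],0]
    - [[0,0,0],0]

```text
t: 6.1
eef_pos: [620.6, -116.2, 174.2]
tcp_rot: [-3.139, 0.0, -0.037]
ft_force: [4.7, 12.3, -10.6]
opening: 0.23
grip_force: 30.3
```

Run:
```python
from h import *
s=state();print(s["t"],s["eef_pos"],s["ft_force"],s["opening"])
p=read_camera("scene"); cv2.imwrite("pics/s3.png",cv2.resize(p["img"][110:270,250:440],(760,600),interpolation=cv2.INTER_CUBIC))
```

```text
6.1 [ 620.55854881 -116.19032373  174.22235066] [  4.66612139  12.30421197 -10.63654489] 0.22989416521918407
```

View pics/s3.png

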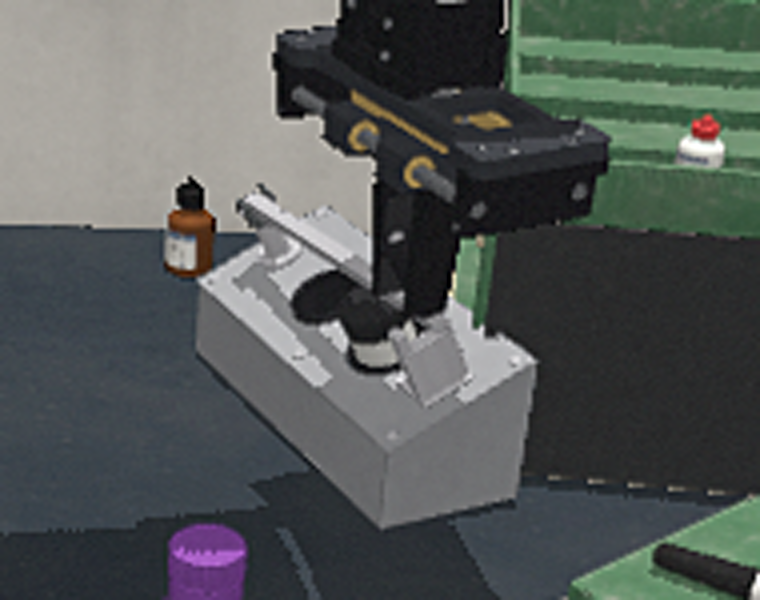

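The bar is visibly raised out of the notch, so I'll swing it down-slope along its arc.

jog_arm:
  motion:
    - [[-12,-2,5],0]
    - [[-24,-4,11],0]
    - [[-38,-6,17],0]
    - [[-52,-10,24],0]
    - [[-65,-15,30],0]

```text
t: 6.65
eef_pos: [556.7, -99.3, 144.6]
tcp_rot: [-3.14, -0.003, -0.039]
ft_force: [13.5, 17.6, -7.7]
opening: 0.228
grip_force: 29.1
```

jog_arm:
  motion:
    - [[-13,-6,6],0]
    - [[-25,-14,12],0]
    - [[-36,-22,17],0]
    - [[-47,-31,23],0]
    - [[-58,-40,28],0]

```text
t: 7.15
eef_pos: [503.9, -57.4, 117.9]
tcp_rot: [-3.141, -0.012, -0.04]
ft_force: [30.4, 24.1, -4.6]
opening: 0.2
grip_force: 33.0
```

jog_arm:
  motion:
    - [[-10,-12,4],0]
    - [[-19,-23,8],0]
    - [[-16,-22,16],0]
    - [[-13,-20,31],0]
    - [[-13,-20,31],0]

```text
t: 7.65
eef_pos: [492.2, -37.9, 86.3]
tcp_rot: [3.141, -0.011, -0.038]
ft_force: [20.7, 13.9, 2.3]
opening: 0.176
grip_force: 31.6
```

Run:
```python
from h import *
s=state();print(s["t"],s["eef_pos"],s["ft_force"],s["opening"])
```

```text
7.65 [492.20586598 -37.93077044  86.34329899] [20.7018004  13.87727871  2.28478565] 0.17616569831326281
```

jog_arm:
  motion:
    - [[0,0,0],0]
    - [[0,0,0],0]
    - [[0,0,0],0]
    - [[0,0,0],0]
  grip: 0.6

```text
t: 8.05
eef_pos: [487.4, -38.3, 86.1]
tcp_rot: [3.141, -0.0, -0.037]
ft_force: [-0.6, 0.2, 0.3]
opening: 0.393
grip_force: 0.2
```

jog_arm:
  motion:
    - [[0,0,-20],0]
    - [[0,0,-50],0]
    - [[0,0,-90],0]
    - [[-12,40,-105],0]
    - [[-25,90,-105],0]
  grip: 0.37

```text
t: 8.55
eef_pos: [460.0, -126.0, 193.3]
tcp_rot: [3.14, -0.004, -0.034]
ft_force: [0.2, -0.9, -0.8]
opening: 0.628
grip_force: 0.0
```

jog_arm:
  motion:
    - [[-12,45,0],0]
    - [[-25,92,0],0]
    - [[-25,92,0],0]
    - [[-25,92,0],0]

```text
t: 8.95
eef_pos: [430.5, -217.5, 190.8]
tcp_rot: [-3.141, 0.0, -0.04]
ft_force: [0.4, -0.3, 0.2]
opening: 0.631
grip_force: 0.0
```

Run:
```python
from h import *
s=state();t=s["eef_pos"];print(s["t"],t,s["tcp_rot"],s["ft_force"],s["opening"])
p=read_camera("wrist"); 
for r in cut_out("can_spare",p)[:4]: print(r["p"],np.round(r["box"],1))
print("cap pred",proj(p,[435.4,-218.5,62]).round(1),"edges",[proj(p,[435.4+a,-218.5+b,62]).round(1).tolist() for a,b in((18,0),(-18,0),(0,18),(0,-18))])
q=read_camera("scene"); P=read_camera("top")
for c,i in(("scene",q),("top",P)):
  for n in("can_spare","bar_grip","bar_swing"):
    for r in cut_out(n,i)[:3]: print(c,n,round(r["p"],2),np.round(r["box"],1))
print([proj(q,[435.4,-218.5,z]).round(1).tolist() for z in (0,62)])
o=np.zeros((600,800,3),np.uint8)
o[:300,:400]=cv2.resize(p["img"],(400,300));o[:300,400:]=cv2.resize(q["img"],(400,300))
o[300:,:400]=cv2.resize(P["img"],(400,300));o[300:,400:]=cv2.resize(p["img"][180:330,200:400],(400,300))
cv2.imwrite("pics/m4.png",o)
```

```text
8.95 [ 430.48914461 -217.47745707  190.77171921] [-3.14143966e+00  2.31501476e-04 -4.00227053e-02] [ 0.39976279 -0.34909363  0.18507287] 0.6307055254725664
0.93 [331.1 130.4 379.4 171. ]
0.84 [191.9 123.  237.2 163.7]
0.81 [267.2 173.7 299.8 216.5]
0.73 [151.2 215.1 206.3 261.6]
cap pred [279.  198.6] edges [[278.2, 180.0], [279.7, 216.6], [260.2, 199.3], [297.8, 197.8]]
scene can_spare 0.94 [278.6 274.4 304.4 316.3]
scene can_spare 0.87 [295.4 249.7 310.8 287. ]
scene can_spare 0.79 [323.3 292.9 345.2 331.6]
scene bar_grip 0.56 [254.5 213.4 277.1 234.1]
top can_spare 0.61 [318.5 227.9 338.7 246.2]
top bar_grip 0.67 [200.3 141.  264.7 251. ]
top bar_swing 0.62 [198.8 141.6 265.7 248.8]
[[290.6, 307.9], [291.5, 280.5]]
```

View pics/m4.png

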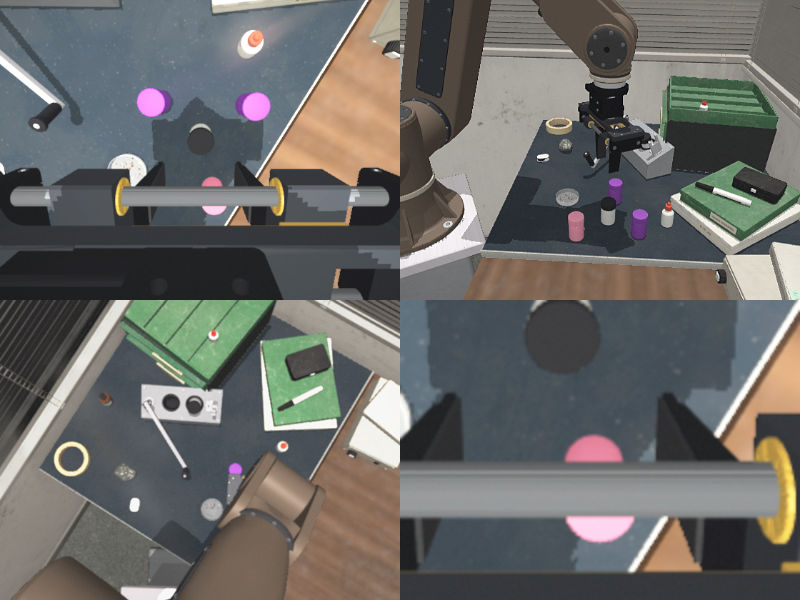

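The cap centre is at px (281,198), 2 px right of the prediction. The bar rests fully swung down. I'll descend on the can and grip its cap.

jog_arm:
  motion:
    - [[5,2.5,35],0]
    - [[5,2.5,70],0]
    - [[5,2.5,100],0]
    - [[5,2.5,120],0]
    - [[5,2.5,130],0]

```text
t: 9.95
eef_pos: [435.6, -219.0, 59.2]
tcp_rot: [-3.14, 0.002, -0.037]
ft_force: [-0.2, -0.5, 1.1]
opening: 0.627
grip_force: 0.0
```

jog_arm:
  motion:
    - [[0,0,0],0]
    - [[0,0,0],0]
    - [[0,0,0],0]
    - [[0,0,0],0]
    - [[0,0,0],0]
  grip: 0.9

```text
t: 10.45
eef_pos: [436.4, -219.6, 61.7]
tcp_rot: [3.141, -0.002, -0.037]
ft_force: [-0.2, 1.4, 8.1]
opening: 0.374
grip_force: 30.0
```

jog_arm:
  motion:
    - [[0,0,-30],0]
    - [[0,0,-70],0]
    - [[0,0,-115],0]
    - [[0,0,-150],0]
    - [[0,0,-150],0]

```text
t: 10.95
eef_pos: [437.2, -220.1, 215.2]
tcp_rot: [3.137, -0.007, -0.037]
ft_force: [0.0, -0.2, -0.7]
opening: 0.378
grip_force: 30.0
```

Run:
```python
from h import *
s=state();t=s["eef_pos"];print(s["t"],t,s["tcp_rot"],s["ft_force"],s["opening"],s["joints"].round(2))
q=[669.3,-4,-.041]; print("seat",W(q,rk(0,33,-28)),"mouth",W(q,rk(0,33,2)),"captop",W(q,rk(0,33,34)))
```

```text
10.95 [ 437.22696239 -220.11959604  215.24796511] [ 3.13720085 -0.00686768 -0.03709099] [ 0.04904367 -0.16851005 -0.65243648] 0.3779955249573983 [-0.6   0.33  1.92 -0.    0.89  1.01]
seat [682.47598779  28.48723754  49.62338196] mouth [669.80809476  29.00691237  76.81261557] captop [656.29567554  29.5612322  105.81446476]
```

jog_arm:
  motion:
    - [[24,-37,-10],0]
    - [[48,-74,-20],0]
    - [[72,-111,-28],0]
    - [[96,-148,-28],0]
    - [[118,-183,-28],0]

```text
t: 11.45
eef_pos: [561.4, -39.1, 238.3]
tcp_rot: [3.142, 0.0, -0.037]
ft_force: [0.9, -0.4, 0.4]
opening: 0.372
grip_force: 30.0
```

jog_arm:
  motion:
    - [[22,-36,0],0]
    - [[46,-72,0],0]
    - [[46,-72,0],0]
    - [[46,-72,0],0]

```text
t: 11.85
eef_pos: [609.1, 30.1, 237.5]
tcp_rot: [3.141, 0.002, -0.035]
ft_force: [-0.3, -0.6, -0.6]
opening: 0.374
grip_force: 30.0
```

Run:
```python
from h import *
s=state();t=s["eef_pos"];print(s["t"],t,s["tcp_rot"],s["ft_force"],s["opening"])
q=[669.3,-4,-.041]
o=np.zeros((600,800,3),np.uint8)
for i,c in enumerate(["wrist","top","scene"]):
    p=read_camera(c)
    m=proj(p,W(q,rk(0,33,2))); print(c,"mouth pred",m.round(1),"racked cap",proj(p,W(q,rk(0,-33,34))).round(1))
    for n in ("sleeve_empty","can_racked"):
        for r in cut_out(n,p)[:2]: print(c,n,round(r["p"],2),np.round(r["box"],1))
    th=np.linspace(0,2*np.pi,60); im=cv2.resize(p["img"],None,fx=4,fy=4,interpolation=cv2.INTER_CUBIC)
    for R,n,y,col in((20,2,33,(0,255,0)),(23.5,2,33,(0,255,255)),(18.2,34,-33,(0,0,255))):
        for a in th: 
            u=proj(p,W(q,rk(R*np.cos(a),y+R*np.sin(a),n)))*4+1.5
            cv2.circle(im,tuple(int(round(x)) for x in u),1,col,-1)
    c0=(m*4).astype(int); sz=[200,100,100][i]
    a,b=max(0,c0[0]-200),max(0,c0[1]-150)
    cr=im[b:b+300,a:a+400]; print("crop org",a/4,b/4)
    o[300*(i//2):300*(i//2)+cr.shape[0],400*(i%2):400*(i%2)+cr.shape[1]]=cr
    if i==0: wi=p["img"]
o[300:,400:]=cv2.resize(wi,(400,300))
cv2.imwrite("pics/m5.png",o)
```

```text
11.85 [609.08651223  30.09255587 237.53743375] [ 3.14141442e+00  1.71993280e-03 -3.54533607e-02] [-0.32192533 -0.6162272  -0.62680886] 0.3742774065144239
wrist mouth pred [277.  138.1] racked cap [347.5 153.9]
wrist sleeve_empty 0.89 [259.9 110.9 304.  157.2]
wrist sleeve_empty 0.45 [203.6 147.3 322.4 313.8]
wrist can_racked 0.82 [326.5 120.  368.8 172.4]
crop org 227.0 100.5
top mouth pred [238.2 144.2] racked cap [270.1 149.8]
top can_racked 0.54 [383.2 197.3 401.9 213.9]
crop org 188.0 106.5
scene mouth pred [331.3 186.9] racked cap [342.1 188.9]
scene sleeve_empty 0.7 [322.3 182.  341.  197.9]
scene can_racked 0.7 [336.3 184.7 353.6 206.7]
crop org 281.25 149.25
```

View pics/m5.png

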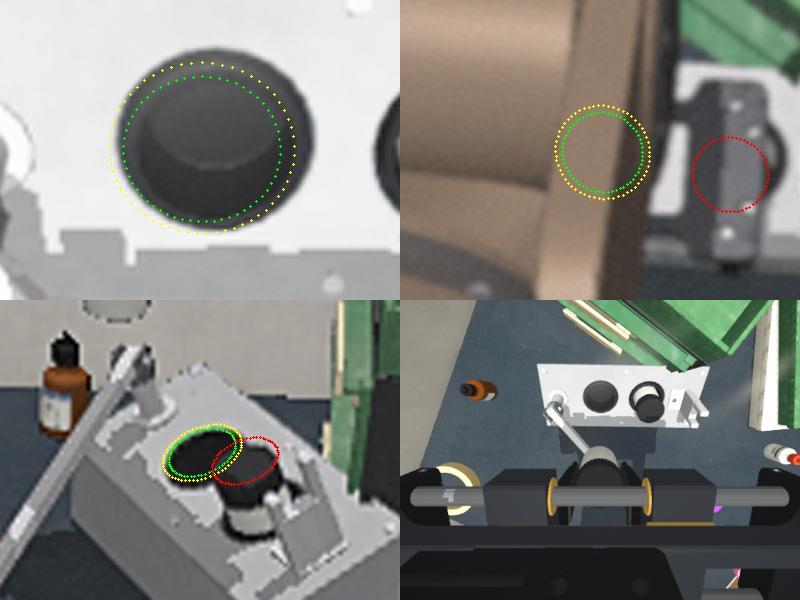

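The wrist view (top left) shows the real sleeve rim centred at px (281,135), against (277,138) predicted, so the sleeve sits about 3 mm to the right and back. The can is held straight. I've used all 10 picture views, so from here I'll use numbers only. First I'll check the box corner height for gripper-body clearance.

Run:
```python
from h import *
import pickle
P=pickle.load(open("v1.pkl","rb")); w=read_camera("wrist")
E=np.array(w["extrinsics"]);print(E.round(3).tolist())
Rz=lambda a:np.array([[np.cos(a),-np.sin(a),0],[np.sin(a),np.cos(a),0],[0,0,1]])
s=state(); yaw=s["tcp_rot"][2]
w2=dict(w); E2=E.copy(); D=Rz(-.036-yaw)
E2[:3,:3]=D@E[:3,:3]; E2[:3,3]=np.array([631.4,-123.9,225.8])+D@(E[:3,3]-s["eef_pos"]); w2["extrinsics"]=E2
print(tri([(w,406,98),(w2,193,132),(P["top"],290,123)]),tri([(w,406,98),(w2,193,132)]))
print("sleeve rim ctr at z76.8 (wrist)",onz(w,281,135.1,76.8).round(1))
r=cut_out("can_racked",w)
for x in r[:1]: print(x["p"],np.round(x["box"],1))
```

```text
[[-0.038, 0.97, 0.238, 675.114], [-0.999, -0.037, -0.008, 25.627], [0.001, -0.238, 0.971, 384.291], [0.0, 0.0, 0.0, 1.0]]
(array([696.98795744, -69.84687097, 155.21597255]), [array([ 0.8, -0.3]), array([6.1, 4.5]), array([-2.2, -1.8])]) (array([698.27539955, -67.2949419 , 159.59484507]), [array([-0.1, -2.8]), array([0.6, 2.8])])
sleeve rim ctr at z76.8 (wrist) [673.1  23.5  76.8]
0.85 [325.  119.1 368.9 170.2]
```

jog_arm:
  motion:
    - [[32,1,20],0]
    - [[64,1.5,45],0]
    - [[64,1.5,65],0]
    - [[64,1.5,80],0]
    - [[64,1.5,80],0]

```text
t: 12.9
eef_pos: [672.2, 25.5, 156.6]
tcp_rot: [-3.142, 0.004, -0.037]
ft_force: [-0.4, -0.1, -0.9]
opening: 0.378
grip_force: 30.0
```

Run:
```python
from h import *
s=state();print(s["t"],s["eef_pos"],s["tcp_rot"],s["ft_force"],s["moment"])
```

```text
12.9 [672.16048396  25.51042669 156.62253023] [-3.14159161  0.00381337 -0.03724197] [-0.41830847 -0.1170138  -0.89918982] [ 0.09780803 -0.00201944  0.03204162]
```

jog_arm:
  motion:
    - [[0.5,-0.8,5],0]
    - [[0.5,-0.8,8],0]
    - [[0.5,-0.8,12],0]
    - [[0.5,-0.8,12],0]

```text
t: 13.3
eef_pos: [674.0, 26.3, 147.4]
tcp_rot: [3.142, -0.001, -0.037]
ft_force: [0.5, 0.3, 2.2]
opening: 0.379
grip_force: 30.0
```

jog_arm:
  motion:
    - [[0,0,3],0]
    - [[0,0,6],0]
    - [[0,0,9],0]
    - [[0,0,9],0]

```text
t: 13.7
eef_pos: [674.8, 26.5, 141.9]
tcp_rot: [-3.141, -0.005, -0.037]
ft_force: [-6.9, 1.4, 27.3]
opening: 0.377
grip_force: 30.0
```

jog_arm:
  motion:
    - [[-1,0,-4],0]
    - [[-3.5,0,-4],0]
    - [[-3.5,0,-1],0]
    - [[-3.5,0,2],0]
    - [[-3.5,0,2],0]

```text
t: 14.2
eef_pos: [670.0, 26.4, 134.6]
tcp_rot: [3.142, 0.002, -0.037]
ft_force: [0.3, -0.9, -0.3]
opening: 0.377
grip_force: 30.0
```

jog_arm:
  motion:
    - [[0,0,3],0]
    - [[0,0,5],0]
    - [[0,0,5],0]

```text
t: 14.5
eef_pos: [670.2, 26.3, 130.2]
tcp_rot: [3.141, 0.001, -0.037]
ft_force: [0.4, 0.1, -0.5]
opening: 0.381
grip_force: 30.0
```

jog_arm:
  motion:
    - [[0,0,2],0]
    - [[0,0,4],0]
    - [[0,0,4],0]

```text
t: 14.8
eef_pos: [670.9, 26.4, 127.0]
tcp_rot: [3.142, -0.002, -0.037]
ft_force: [2.4, 0.5, 0.5]
opening: 0.379
grip_force: 30.0
```

jog_arm:
  motion:
    - [[-4,0,1],0]
    - [[-8,0,2],0]
    - [[-12,0,3],0]
    - [[-12,0,3],0]

```text
t: 15.2
eef_pos: [659.7, 26.8, 125.7]
tcp_rot: [3.141, -0.005, -0.037]
ft_force: [4.1, 1.1, 10.0]
opening: 0.374
grip_force: 30.0
```

jog_arm:
  motion:
    - [[-4,0,0],0]
    - [[-8,0,1],0]
    - [[-8,0,1],0]

```text
t: 15.5
eef_pos: [651.3, 27.1, 124.4]
tcp_rot: [3.141, -0.004, -0.037]
ft_force: [2.9, -0.1, 8.6]
opening: 0.375
grip_force: 30.0
```

jog_arm:
  motion:
    - [[1,0,3],0]
    - [[3,0,6],0]
    - [[4,0,9],0]
    - [[4,0,9],0]

```text
t: 15.9
eef_pos: [654.9, 26.9, 113.9]
tcp_rot: [3.141, -0.002, -0.037]
ft_force: [4.0, 0.3, 0.8]
opening: 0.378
grip_force: 30.0
```

jog_arm:
  motion:
    - [[1,0,2.5],0]
    - [[2,0,5],0]
    - [[3,0,7],0]
    - [[3,0,7],0]

```text
t: 16.3
eef_pos: [657.5, 26.8, 106.6]
tcp_rot: [3.142, -0.0, -0.037]
ft_force: [5.2, -0.3, 1.6]
opening: 0.375
grip_force: 30.0
```

jog_arm:
  motion:
    - [[1,0,2],0]
    - [[2,0,4],0]
    - [[2,0,4],0]

```text
t: 16.6
eef_pos: [659.3, 26.8, 102.3]
tcp_rot: [3.141, 0.0, -0.037]
ft_force: [3.1, 0.4, 0.8]
opening: 0.373
grip_force: 30.0
```

jog_arm:
  motion:
    - [[0,0,0],0]
    - [[0,0,0],0]
    - [[0,0,0],0]
    - [[0,0,0],0]
  grip: 0.52

```text
t: 17.0
eef_pos: [658.9, 26.8, 102.5]
tcp_rot: [3.142, 0.001, -0.037]
ft_force: [0.3, 0.2, -0.1]
opening: 0.479
grip_force: 0.0
```

jog_arm:
  motion:
    - [[0,0,-15],0]
    - [[0,0,-30],0]
    - [[-5,0,-50],0]
    - [[-10,0,-55],0]
    - [[-10,0,-55],0]

```text
t: 17.5
eef_pos: [649.2, 27.2, 159.4]
tcp_rot: [3.141, -0.002, -0.037]
ft_force: [-0.1, 0.2, 0.4]
opening: 0.476
grip_force: 0.0
```

Run:
```python
from h import *
s=state();print(s["t"],s["eef_pos"],s["ft_force"],s["opening"])
p=read_camera("wrist"); q=[671.2,-6,-.041]
for n in("can_spare","can_racked"):
  for r in cut_out(n,p)[:3]: print(n,round(r["p"],2),np.round(r["box"],1))
for nn in(34,39): print(nn,proj(p,W(q,rk(0,33,nn))).round(1),proj(p,W(q,rk(0,-33,nn))).round(1))
cv2.imwrite("pics/w6.png",p["img"])
```

```text
17.5 [649.22650269  27.21385397 159.44020874] [-0.07846221  0.21761296  0.35595347] 0.4756777094392288
can_spare 0.72 [255.2 171.2 306.3 237.8]
can_racked 0.89 [337.8 170.5 395.1 235.2]
can_racked 0.64 [334.4 162.7 392.9 211.3]
34 [276.9 216.4] [370.3 216.7]
39 [276.8 221.1] [372.  221.4]
```

jog_arm:
  motion:
    - [[0,0,0],0]
    - [[0,0,0],0]
    - [[0,0,5],0]
    - [[0,0,12],0]
    - [[0,0,18],0]
  grip: 1.0

```text
t: 18.15
eef_pos: [649.1, 27.2, 138.8]
tcp_rot: [3.142, 0.001, -0.037]
ft_force: [-0.2, -0.1, 0.2]
opening: 0.12
grip_force: 0.0
```

jog_arm:
  motion:
    - [[0.5,0,2],0]
    - [[1.5,0,4],0]
    - [[2,0,6],0]
    - [[2,0,6],0]

```text
t: 18.55
eef_pos: [651.5, 27.1, 133.8]
tcp_rot: [3.141, -0.0, -0.037]
ft_force: [-0.1, -0.1, 0.9]
opening: 0.007
grip_force: 0.4
```

jog_arm:
  motion:
    - [[0.5,0,1],0]
    - [[1,0,2],0]
    - [[1,0,3],0]
    - [[1,0,3],0]

```text
t: 18.95
eef_pos: [652.1, 27.1, 132.9]
tcp_rot: [3.141, -0.001, -0.037]
ft_force: [-8.5, -0.4, 18.9]
opening: 0.003
grip_force: 10.5
```

jog_arm:
  motion:
    - [[0.5,0,1],0]
    - [[1,0,2],0]
    - [[1,0,3],0]
    - [[1,0,3],0]

```text
t: 19.35
eef_pos: [652.6, 27.1, 132.4]
tcp_rot: [3.141, -0.001, -0.037]
ft_force: [-20.2, -0.4, 42.8]
opening: 0.004
grip_force: 23.4
```

jog_arm:
  motion:
    - [[-3,0,-20],0]
    - [[-10,0,-50],0]
    - [[-35,10,-60],0]
    - [[-75,22,-60],0]
    - [[-115,35,-60],0]
  grip: 0.62

```text
t: 19.85
eef_pos: [535.8, -3.8, 188.0]
tcp_rot: [3.141, -0.001, -0.037]
ft_force: [0.1, -0.6, 0.0]
opening: 0.353
grip_force: 0.0
```

jog_arm:
  motion:
    - [[-40,12,10],0]
    - [[-59,18,20],0]
    - [[-59,18,20],0]
    - [[-59,18,20],0]

```text
t: 20.25
eef_pos: [478.4, -19.6, 168.3]
tcp_rot: [3.141, -0.001, -0.038]
ft_force: [0.3, -0.1, 0.1]
opening: 0.377
grip_force: 0.0
```

Run:
```python
from h import *
s=state();print(s["t"],s["eef_pos"],s["tcp_rot"],s["opening"])
p=read_camera("wrist"); im=p["img"]; cv2.imwrite("pics/w7.png",im)
q=[670.8,-5.8,-.041]
def hp(th,l,up):
    a=212*np.cos(l)-up*np.sin(l); n=43+212*np.sin(l)+up*np.cos(l)
    return W(q,rk(-a*np.sin(th),93-a*np.cos(th),n))
for th in(.9,1.0): print(th,"captop",hp(th,-.025,52).round(1),proj(p,hp(th,-.025,52)).round(1),"grip",hp(th,-.025,28).round(1))
m=proj(p,hp(1,-.025,52)).astype(int)
g=cv2.cvtColor(im,cv2.COLOR_BGR2GRAY); a,b=max(0,m[0]-40),max(0,m[1]-40); g=g[b:m[1]+40,a:m[0]+40]
n,l,st,ce=cv2.connectedComponentsWithStats((g<45).astype(np.uint8))
for i in range(1,n):
    if st[i,4]>30: print("dark",st[i],(ce[i]+[a,b]).round(1))
n,l,st,ce=cv2.connectedComponentsWithStats((g>140).astype(np.uint8))
for i in range(1,n):
    if st[i,4]>3: print("bright",st[i],(ce[i]+[a,b]).round(1))
print(a,b); print(cv2.resize(g,(27,27),interpolation=cv2.INTER_AREA))
for r in cut_out("bar_grip",p)[:2]: print(round(r["p"],2),np.round(r["box"],1))
for c in ("scene","top"):
  P=read_camera(c)
  for n in("can_spare","can_racked","sleeve_empty","bar_grip"):
    for r in cut_out(n,P)[:3]: print(c,n,round(r["p"],2),np.round(r["box"],1))
  for nm,nn in(("home",34),("+6",40)): print(nm,proj(P,W(q,rk(0,33,nn))).round(1),proj(P,W(q,rk(0,-33,nn))).round(1))
```

```text
20.25 [478.38968097 -19.64537493 168.30578433] [ 3.14135740e+00 -1.37937018e-03 -3.77042750e-02] 0.37738201856214304
0.9 captop [480.1 -37.6  85.7] [300.1 214.3] grip [490.6 -37.6  64.1]
1.0 captop [469.5 -19.8  80.5] [278.6 225.5] grip [480.1 -19.9  58.9]
dark [ 28   3  25  47 748] [278.1 210.9]
dark [  0  41  12  34 379] [243.6 243.6]
dark [ 71  41   9  34 289] [313.1 243.3]
bright [29  0 15  5 47] [273.  186.3]
bright [37 40  8  6 41] [278.3 227.6]
238 185
[[ 59  60  59  59  60  60  63  60  60  89 191 198 190 169 133  82  59  59
   59  60  59  60  60  59  59  59  59]
 [ 59  59  59  60  60  65  61  60  59  60 111 148  55  38  43  75  61  59
   60  59  59  59  59  59  59  60  59]
 [ 60  60  60  60  59  60  60  60  59  60  58  38  36  37  36  36  52  59
   60  60  60  59  59  59  59  60  59]
 [ 60  60  60  60  59  59  59  60  60  60  54  34  35  37  36  34  48  60
   60  59  62  61  59  59  59  59  59]
 [ 60  60  60  61  59  60  61  60  60  60  53  34  36  37  36  34  46  59
   59  59  61  60  59  60  59  60  59]
 [ 60  60  60  60  59  60  60  62  62  60  52  34  36  37  36  34  45  
[... 2431 characters left out ...]
.  290.4 238.4]
scene can_spare 0.8 [234.8 298.  258.  336. ]
scene can_spare 0.79 [290.2 253.4 308.4 288.1]
scene can_spare 0.71 [320.2 173.  338.3 195. ]
scene can_racked 0.86 [335.1 185.1 356.3 208.4]
scene sleeve_empty 0.53 [324.6 182.8 342.4 196.4]
scene bar_grip 0.81 [253.3 162.9 314.5 236.5]
home [328.  176.7] [343.1 189.2]
+6 [327.2 174.7] [342.3 187.1]
top can_spare 0.83 [229.1 135.8 248.6 159.1]
top can_spare 0.57 [355.9 301.9 381.  324.7]
top can_spare 0.57 [388.4 237.2 406.4 257.4]
top can_racked 0.93 [262.1 137.  281.  161.8]
top sleeve_empty 0.53 [231.8 130.7 253.1 151.1]
top bar_grip 0.58 [202.8 142.4 239.4 193.8]
home [237.1 146.9] [271.1 149. ]
+6 [236.7 147.6] [270.9 149.7]
```

The can sits home: the press met hard contact at the predicted height, and its cap lines up with the other can's. The handle's cap dot is at (278,228), as the model predicts. I'll descend, grip it, and compute the return arc.

jog_arm:
  motion:
    - [[-1,0.4,30],0]
    - [[-1,0.4,60],0]
    - [[-1,0.4,85],0]
    - [[-1,0.4,100],0]
    - [[-1,0.4,100],0]

```text
t: 21.35
eef_pos: [475.7, -19.8, 66.2]
tcp_rot: [-3.141, 0.003, -0.037]
ft_force: [-0.1, 0.8, -0.2]
opening: 0.382
grip_force: 0.0
```

jog_arm:
  motion:
    - [[0,0,0],0]
    - [[0,0,0],0]
    - [[0,0,0],0]
    - [[0,0,0],0]
  grip: 0.95

```text
t: 21.75
eef_pos: [476.9, -19.9, 68.4]
tcp_rot: [3.141, -0.002, -0.037]
ft_force: [2.4, 1.0, 0.2]
opening: 0.207
grip_force: 30.0
```

Run:
```python
from h import *
s=state();t=s["eef_pos"];print(s["t"],t,s["tcp_rot"],s["ft_force"],s["opening"])
q=[670.8,-5.8,-.041]; yaw=-.0375
def hp(th,l,up):
    a=212*np.cos(l)-up*np.sin(l); n=43+212*np.sin(l)+up*np.cos(l)
    return W(q,rk(-a*np.sin(th),93-a*np.cos(th),n))
T=lambda d:np.array([d[0]*np.cos(yaw)+d[1]*np.sin(yaw),d[0]*np.sin(yaw)-d[1]*np.cos(yaw),-d[2]])
p0=hp(1,-.025,32); print("model tcp",p0+[0,0,6])
for th,l in[(1,.05),(1,.14),(.9,.14),(.8,.14),(.7,.14),(.6,.14),(.5,.14),(.4,.14),(.3,.14),(.2,.14),(.1,.14),(.05,.14),(0,.14),(0,.07),(0,.02),(.0,0)]:
    print(th,l,T(hp(th,l,32)-p0).round(1),(hp(th,l,32)+[0,0,6]).round(1))
```

```text
21.75 [476.91438562 -19.87464519  68.44898718] [ 3.14132304e+00 -1.69037893e-03 -3.72083934e-02] [2.40915879 0.97649602 0.23524772] 0.20651880286754243
model tcp [478.37184266 -19.8649682   68.50852895]
1 0.05 [ -4.7  -1.4 -15.3] [473.7 -18.3  83.8]
1 0.14 [ -9.1  -4.  -33.9] [469.5 -15.6 102.4]
0.9 0.14 [  1.7  12.8 -39. ] [479.6 -32.7 107.5]
0.8 0.14 [ 13.9  28.3 -44.7] [491.2 -48.6 113.2]
0.7 0.14 [ 27.5  42.3 -51.1] [504.3 -63.2 119.6]
0.6 0.14 [ 42.3  54.8 -58. ] [518.6 -76.2 126.5]
0.5 0.14 [ 58.1  65.6 -65.4] [534.  -87.6 133.9]
0.4 0.14 [ 74.8  74.6 -73.2] [550.4 -97.2 141.7]
0.3 0.14 [ 92.3  81.7 -81.3] [ 567.6 -104.9  149.8]
0.2 0.14 [110.3  86.8 -89.7] [ 585.4 -110.8  158.3]
0.1 0.14 [128.7  89.9 -98.3] [ 603.6 -114.6  166.8]
0.05 0.14 [ 138.    90.7 -102.7] [ 612.9 -115.7  171.2]
0 0.14 [ 147.3   91.  -107. ] [ 622.2 -116.4  175.5]
0 0.07 [153.4  94.8 -93.8] [ 628.1 -120.4  162.3]
0 0.02 [157.9  96.9 -84.3] [ 632.5 -122.6  152.8]
0.0 0 [159.7  97.6 -80.5] [ 634.3 -123.4  149. ]
```

jog_arm:
  motion:
    - [[-5,-1.5,-15],0]
    - [[-9,-4,-34],0]
    - [[2,13,-39],0]
    - [[14,28,-45],0]
    - [[28,42,-51],0]

```text
t: 22.25
eef_pos: [503.5, -63.2, 119.6]
tcp_rot: [3.141, -0.001, -0.036]
ft_force: [2.6, 5.7, -3.0]
opening: 0.21
grip_force: 30.3
```

jog_arm:
  motion:
    - [[14,13,-7],0]
    - [[30,24,-14],0]
    - [[47,33,-22],0]
    - [[64,40,-30],0]
    - [[82,45,-39],0]

```text
t: 22.75
eef_pos: [583.7, -110.8, 157.8]
tcp_rot: [-3.141, 0.0, -0.037]
ft_force: [1.5, 9.1, -8.2]
opening: 0.215
grip_force: 30.4
```

jog_arm:
  motion:
    - [[9,1.5,-4],0]
    - [[18,3,-9],0]
    - [[28,4,-13],0]
    - [[37,4,-17],0]
    - [[37,4,-17],0]

```text
t: 23.25
eef_pos: [621.0, -116.5, 175.1]
tcp_rot: [3.141, -0.001, -0.037]
ft_force: [0.3, -1.0, -7.1]
opening: 0.217
grip_force: 30.3
```

Run:
```python
from h import *
s=state();print(s["t"],s["eef_pos"],s["ft_force"],s["moment"],s["opening"])
p=read_camera("wrist"); cv2.imwrite("pics/w8.png",p["img"])
for n in("bar_swing","keeper_notch","can_spare","can_racked"):
  for r in cut_out(n,p)[:2]: print(n,round(r["p"],2),np.round(r["box"],1))
```

```text
23.25 [ 621.00597512 -116.52807063  175.14038638] [ 0.28110585 -1.03416177 -7.07960299] [-1.11275759 -0.41959613 -0.18695394] 0.2173974651202716
bar_swing 0.81 [  1.4 167.1 300.6 292.6]
keeper_notch 0.78 [222.1 144.9 257.3 204.2]
can_spare 0.65 [ 59.4 140.6 131.8 193.1]
can_spare 0.58 [413.5 294.5 458.  315.5]
can_racked 0.79 [148.7 138.8 208.  196.8]
can_racked 0.52 [ 61.7 139.9 131.5 191. ]
```

jog_arm:
  motion:
    - [[3,1.5,6],0]
    - [[6,3,12],0]
    - [[8,5,18],0]
    - [[10,6,22],0]
    - [[10,6,22],0]

```text
t: 24.0
eef_pos: [629.7, -123.2, 152.2]
tcp_rot: [3.141, 0.001, -0.038]
ft_force: [0.0, -5.1, 0.9]
opening: 0.205
grip_force: 30.0
```

jog_arm:
  motion:
    - [[1,0.5,2.5],0]
    - [[2,1,5],0]
    - [[2,1,5],0]

```text
t: 24.3
eef_pos: [632.1, -123.5, 149.9]
tcp_rot: [-3.141, -0.002, -0.037]
ft_force: [-2.4, 1.0, 15.9]
opening: 0.203
grip_force: 30.0
```

jog_arm:
  motion:
    - [[0,0,-1],0]
    - [[0,0,-1],0]
    - [[0,0,-1],0]
    - [[0,0,-1],0]
  grip: 0.62

```text
t: 24.7
eef_pos: [631.6, -123.6, 148.3]
tcp_rot: [-3.141, 0.001, -0.037]
ft_force: [0.4, -0.4, 0.6]
opening: 0.378
grip_force: 0.0
```

jog_arm:
  motion:
    - [[0,0,-20],0]
    - [[0,0,-45],0]
    - [[0,0,-80],0]
    - [[0,0,-80],0]
    - [[0,0,-80],0]

```text
t: 25.2
eef_pos: [631.7, -123.7, 229.0]
tcp_rot: [3.141, -0.001, -0.037]
ft_force: [0.5, 0.3, 0.1]
opening: 0.382
grip_force: 0.0
```

Run:
```python
from h import *
def dot(p,guess):
    g=cv2.cvtColor(p["img"],cv2.COLOR_BGR2GRAY); m=np.round(guess).astype(int); a,b=m-30
    n,l,st,ce=cv2.connectedComponentsWithStats((g[b:b+60,a:a+60]>140).astype(np.uint8))
    return [(st[i,4],(ce[i]+[a,b]).round(1).tolist()) for i in range(1,n) if 8<st[i,4]<200]
s=state();print(s["t"],s["eef_pos"],s["tcp_rot"],s["ft_force"],s["opening"])
p=read_camera("wrist"); cv2.imwrite("pics/w9.png",p["img"])
q=[670.8,-5.8,-.041]
def hp(th,l,up):
    a=212*np.cos(l)-up*np.sin(l); n=43+212*np.sin(l)+up*np.cos(l)
    return W(q,rk(-a*np.sin(th),93-a*np.cos(th),n))
for th,l in((.02,0),(0.02,.03),(.02,.08),(.1,.08)): print(th,l,proj(p,hp(th,l,52)).round(1))
print("dots",dot(p,proj(p,hp(.02,0,52))))
```

```text
25.2 [ 631.69855144 -123.6679809   228.97899761] [ 3.14139565e+00 -8.00477031e-04 -3.72322350e-02] [0.45820011 0.30068086 0.08149859] 0.3818684564892688
0.02 0 [277.4 233.8]
0.02 0.03 [275.1 239.6]
0.02 0.08 [270.6 249.8]
0.1 0.08 [269.6 264.6]
dots [(np.int32(30), [248.4, 207.3]), (np.int32(12), [258.5, 204.0]), (np.int32(48), [278.8, 237.0])]
```

To check against the original state, I'll return to the first viewing pose and compare images before and after.

jog_arm:
  motion:
    - [[0,0,-40],0]
    - [[-20,8,-75],0]
    - [[-60,20,-98],0]
    - [[-108,32,-98],-0.032]
    - [[-108,32,-98],-0.032]

```text
t: 25.75
eef_pos: [518.3, -151.8, 326.3]
tcp_rot: [-3.141, 0.003, -0.006]
ft_force: [-0.0, -0.2, 0.5]
opening: 0.377
grip_force: 0.0
```

jog_arm:
  motion:
    - [[0,0,0],0]
    - [[0,0,0],0]
  grip: 0.1

```text
t: 25.95
eef_pos: [523.3, -151.6, 326.0]
tcp_rot: [-3.141, 0.001, -0.005]
ft_force: [-0.1, -1.0, 0.2]
opening: 0.495
grip_force: 0.0
```

Run:
```python
from h import *
import pickle
P=pickle.load(open("v1.pkl","rb"))
s=state();print(s["t"],s["eef_pos"],s["tcp_rot"])
def dots(im,m,r=14,th=150):
    g=cv2.cvtColor(im,cv2.COLOR_BGR2GRAY); a,b=m[0]-r,m[1]-r
    n,l,st,ce=cv2.connectedComponentsWithStats((g[b:b+2*r,a:a+2*r]>th).astype(np.uint8))
    return [(int(st[i,4]),(ce[i]+[a,b]).round(1).tolist()) for i in range(1,n)]
N={c:read_camera(c) for c in("wrist","scene","top")}
pickle.dump(N,open("v2.pkl","wb"))
print("scene dot",dots(P["scene"]["img"],(357,186),8),dots(N["scene"]["img"],(357,186),8))
print("wrist dot",dots(P["wrist"]["img"],(243,97),10),dots(N["wrist"]["img"],(243,97),10))
# template shift of handle cap, scene + wrist
for c,x,y,w,hh in(("scene",348,178,18,40),("wrist",228,72,34,38),("scene",300,158,60,30)):
    t=P[c]["img"][y:y+hh,x:x+w]; R=cv2.matchTemplate(N[c]["img"][y-10:y+hh+10,x-10:x+w+10],t,cv2.TM_CCOEFF_NORMED)
    print(c,"shift",np.array(cv2.minMaxLoc(R)[3])-10,cv2.minMaxLoc(R)[1].__round__(3))
for n in("can_spare","can_racked","rock","petri_dish","loupe","dropper_bottle"):
  for c in("wrist","scene"):
    for r in cut_out(n,N[c])[:2]: print(c,n,round(r["p"],2),np.round(r["box"],1))
```

```text
25.95 [ 523.31107527 -151.62021161  325.95677983] [-3.14116827e+00  7.88313749e-04 -5.36839699e-03]
scene dot [(31, [350.5, 182.8]), (28, [362.7, 186.5]), (7, [355.7, 185.6]), (15, [350.9, 191.8])] [(30, [350.7, 182.5]), (39, [362.2, 187.6]), (6, [354.0, 186.5]), (5, [349.6, 192.4])]
wrist dot [(13, [235.5, 87.5]), (1, [233.0, 91.0]), (46, [243.2, 98.3]), (18, [234.9, 104.8])] [(185, [237.9, 95.6]), (39, [249.7, 101.9])]
scene shift [-1  1] 0.8
wrist shift [7 3] 0.902
scene shift [0 0] 0.75
wrist can_spare 0.96 [273.4 187.9 294.6 215.5]
wrist can_spare 0.73 [ 54.4  20.1 262.2 112.5]
scene can_spare 0.88 [233.8 295.1 259.1 336.4]
scene can_spare 0.87 [293.3 252.4 307.9 292.1]
wrist can_racked 0.71 [170.7  53.8 203.9  92.1]
scene can_racked 0.6 [333.2 187.1 349.2 207.8]
wrist rock 0.57 [ 63.1 195.8 104.5 221.5]
scene rock 0.73 [224.3 192.4 241.6 207.6]
wrist petri_dish 0.61 [241.3 241.9 265.5 260.5]
scene petri_dish 0.96 [217.5 263.2 249.4 289.4]
scene petri_dish 0.44 [369.2 283.9 383.1 319.2]
scene loupe 0.65 [192.9 217.1 208.9 224.1]
wrist dropper_bottle 0.71 [361.  143.4 387.7 163.1]
scene dropper_bottle 0.66 [364.  285.3 383.4 319.4]
```

The handle is back at its original height. It sits about 3 mm down-slope, which matches the bar leaning on the front lip inside the notch. Both cans are in their sleeves, so I'm handing the job in.

```bash
python3 -c "
from cell import job_done; print(job_done())"
```

```text
the job is handed in; nothing more can be done
None
```

The job is handed in: the can is home in the left sleeve and the bar is back down in its notch at about 26 s. I checked the final state only by measurements, because my picture views were used up.

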